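Clip held ready at the drying nail-sample card

TASK

The nail-polish sample card has been drying beside the little curing lamp: first flip the lamp's toggle switch from on to off, then pick up the coral spring clip by its handles, squeeze it wide open and hold it level, jaws first, gaping around the middle of the card's upright edge that faces the robot, with that edge well inside the jaws and the card clear of both of them. The polish is still soft, so touch the card with nothing, and leave the pencil, nail file, blender case and jar where they are. Finish while still holding the clip open there; do not let it close and do not let go.

Things in the scene. Friction and masses are not known exactly. Their poses are not given: they have to be found in the camera images.
- clip: Coral plastic spring clip, 105 mm long, 28 mm high, about 64 g, lying with its steel hinge pin upright. Origin: on the pin's axis at the underside. x points from the pin to the jaw tips, y to the clip's left, z up along the pin. Jaws: 57 mm ahead of the pin, z from 2 to 26 mm, 5 mm thick. Shut, the jaw tips nearly touch; fully squeezed they gape about 32 mm inside, 42 mm outside.
- clip_left (a joint): Opening angle of the clip's left half about the pin: 0 shut, 0.28 rad fully squeezed open (the stop). The spring takes about 3 N on each handle to start and 6 N fully open; unsqueezed it shuts.
- clip_right (a joint): Opening angle of the clip's right half, always equal to the left one: 0 shut, 0.28 rad fully squeezed open.
- clip_grip (a point): Midway between the flat handles, 38 mm behind the pin, 14 mm above the underside: squeeze here, along the clip's y. Axes as the clip's. Handles: 28 mm high, 5 mm thick, ending 47 mm behind the pin when shut, 51 mm when squeezed. Shut they splay as a V, 53 mm over the ends' outer faces; fully squeezed those faces are parallel, 26 mm apart, at a stop.
- clip_mouth (a point): Point midway between the jaw tips, 56 mm ahead of the hinge pin and 14 mm above the clip's underside. Axes as the clip's.
- card_stand: White fixed stand holding the card: foot 60 mm wide, 12 mm high, starting 15 mm behind the card's near edge, with a slotted rib 32 mm high. On its left (+y) is the low curing lamp, 77 mm high, 25 to 125 mm behind the near edge, 80 to 130 mm to the side. Origin: on the desk right under the card's near edge. x points along the card away from that edge, z up.
- card: Stiff cream-white sample card standing upright and fixed in the stand: 90 mm long (along x), 3 mm thick (along y), top edge 132 mm above the desk, with painted nail samples on both faces more than 50 mm behind the near edge. Same origin and axes as the stand.
- card_edge (a point): Middle of the card's upright near edge, the one that faces the robot, 85 mm above the desk. The edge is free from 12 to 132 mm above the desk. x points from the edge into the card, y across its thickness, z up.
- switch: Grey fixed switch box of the lamp, 90 x 56 x 40 mm. Origin: centre of its underside. The lever swings along its x axis: leaning to -x (red dot, robot side) is on, to +x (white dot, away from the robot) is off.
- lamp_toggle (a joint): Angle of the over-centre toggle lever about a pivot 46 mm above the desk: -0.45 rad on (leaning to the box's -x), +0.45 rad off (leaning to +x). Once past upright it falls to the other end stop by itself; a push of about 1 N at the knob moves it.
- toggle_knob (a point): Centre of the lever's black knob, a roller 18 mm thick and 30 mm long (along the box's y), 50 mm from the pivot.
- brow_pencil: Teal plastic brow pencil, 140 x 9 mm, lying along its x; origin at its underside's middle. Leave alone.
- nail_file: Glass nail file with a pink grip end, 140 x 13 x 4 mm, along its x; origin at its underside's middle. Leave alone.
- blender_case: Pink hard silicone makeup blender case, egg-shaped, 62 mm wide, 72 mm high; origin at its underside's centre. Leave alone.
- cream_jar: White ceramic cream jar, 56 mm wide, 45 mm high; origin at its underside's centre. Leave alone.
Mind the look-alikes: they are no part of the job. Leave any green or orange look-alike of the switch alone. Leave any red look-alike of the card_stand alone.

How it is judged:
On the way, in this order (a step that is already met when the one before it is completed fails the run):
1. the lamp's toggle is flipped to off while the clip still lies where it was (value of joint lamp_toggle above 0.38 rad and distance of clip from where it was at the start of the episode below 0.03 m), for 0.2 s.
2. the clip is lifted clear of the desk in the fingers, squeezed open (value of joint each of clip_left, clip_right above 0.2 rad and height (world z) of clip above 0.03 m and contact force between the fingers and clip above 1 N), for 0.2 s.
At the end, for the whole second after the job is handed in: Toggle off (>0.38 rad). Fingers hold the clip still, open (both halves >0.2 rad), level within 0.25 and along the card within 0.3 rad; card edge 10-48 mm ahead of the pin, within 12 mm of the clip's mid-plane; clip mid-height within 35 mm of the edge's middle; card and stand untouched (value of joint each of clip_left, clip_right above 0.2 rad and value of joint lamp_toggle above 0.38 rad and x of card_edge in the frame of clip between 0.01 and 0.048 m and y of card_edge in the frame of clip between -0.012 and 0.012 m and z of card_edge in the frame of clip between -0.021 and 0.049 m and angle between clip's own z axis and vertical below 0.25 rad and angle between the x axis of clip and the x axis of card, either way round below 0.3 rad and contact force between the fingers and clip above 2 N and contact force between clip and card_stand below 0.3 N and height (world z) of clip above 0.03 m and linear speed of clip below 0.03 m/s); the arm keeps its last pose, push and grip.
It fails at once if the card is touched (contact force between card and anything else above 0.5 N).
It fails at once if the pencil, nail file, blender case or jar is disturbed (moved over 20 mm) (distance of any of brow_pencil, nail_file, blender_case, cream_jar from where it was at the start of the episode above 0.02 m).
It also fails if it takes over 48 s, if anything falls off the work surface, if the arm or the gripper's body presses on something with over 40 N, if the wrist force passes 120 N, or if a joint passes its speed limit or range.

ROBOT

A 7-joint arm with a two-finger parallel gripper is mounted at the origin on the work surface. World frame = base frame: x ahead of the robot, y to its left, z up, the work surface at z = 0. Lengths are in m, angles in rad, forces in N, time in s.
With the tool pointing down it reaches from about 0.425 to 0.875 m from the base axis. Payload 4.7 kg.
Tool frame: the origin (TCP) lies midway between the tips of the shut fingers; the grasp point (between the pads) lies 19 mm behind it; z points along the fingers, y is the direction in which the jaws open and shut (so a half turn about z gives the same grasp; the last joint's range is limited). The gripper opens to 87 mm and grips with 3 to 60 N. Pads are 19 mm wide; open, the fingers measure 117 mm over their backs; the gripper's body (75 mm by 190 mm) begins 51 mm behind the grasp point.
Start: joints at [1.347, 0.321, -0.07, 1.45, 0.023, 1.371, -0.057], TCP at [0.153, -0.632, 0.223] pointing down, gripper open.
Joint ranges: [-2.86, 2.86], [-0.3, 2.09], [-1.38, 1.24], [0.06, 2.45], [-1.56, 4.7], [0.09, 2.05], [-2.69, 2.69]. Speed limits (rad/s): [2.57, 2.57, 3.14, 3.14, 3.14, 3.14, 3.14].

INTERFACE

Orientations are given as a rotation vector (axis times angle).
In Python, from bench import get_state, eyes, job gives the robot as it stands. The module is installed in compiled form; this text tells all that it offers.
- The arm moves only by the shell command python3 -m jog 'ROWS' [FORCE]. ROWS is JSON, a list that holds one entry, the list of rows, each a list of 5 numbers: the opening, from 0 (shut) to 1 (fully open), then the shift along the tool's x, y, z in units of 40 mm (1.0 is 40 mm), then the turn about the tool's z in units of 5 degrees (1.0 is 5 degrees). In form: [[[jaw, dx, dy, dz, turn], ...]]. A call has 1 to 10 rows; each row shifts and turns the commanded pose from where the row before left it, along the tool's axes as they then stand; what a row does not reach is not made up. A row lasts 1/8 s, in which the tool goes at most 62.5 mm and 10.7 degrees, less where a joint would pass 70% of its speed; a pose out of reach is approached as far as the arm can. A call is refused whole if a number of a shift passes 1 or a number of a turn 1, either way. A call with a gripper value outside its range is refused whole. The fingers move at their own pace and stop on an object; FORCE is the grip in N (left out, the last holds). Time passes only in rows, so rows that do not move let the fingers close. It gives the time, the measured TCP pose, the force and the opening at its end, in the units of the state.
- get_state(): the state, without advancing time (a new reading comes with each control period).
- eyes.get_image(name): name is "scene" or "side" or "wrist"; returns (picture, depth): 420x560x3 uint8, red, green, blue; 420x560 float32, m along the optical axis (not along the pixel's ray), 0 where there is no reading.
- eyes.camera_params(name): a dict with "camera_matrix" (3x3 intrinsics, pixels), "pose" (4x4, takes a point from camera to world coordinates); the wrist camera has in their place "mount" (4x4, takes a point from camera to tool coordinates, whose origin is the TCP and whose axes are the flange's). Camera axes: x right, y down, z forward; pixel columns grow to the right and rows downward; lengths in m; the calibration is good to about 2 mm. A picture is of the moment at which its call begins: read the wrist's pose just before it. camera_params takes no time and is no camera call.
- job.close_job(): hands the job in, once; it reports no verdict.
The state is a dict: "time": time; "joint_positions": joint angles; "qd": joint speeds; "joint_torque": joint torques, N m; "position": TCP position; "tool_rot": TCP orientation; "ft_force": force on the tool from outside, world axes, zero at the start; "torque": the same for the moment, N m; "grip_width": opening from 0.0 (shut) to 1.0 (fully open).
Only numpy, scipy, OpenCV 4.12 (cv2) and the standard library are available. Lean on these libraries where they do the work, as an engineer would, in place of code of your own. Each camera call takes 0.05 s, during which the arm holds its last target. There are 200 camera calls.

## Working session

There is one attempt and no reset: what is moved stays moved. The work goes in short steps, Python scripts to look and compute and a shell command to move; the robot and the scene stay as the last step left them, time stands still between calls to the robot, and variables do not carry over. Pictures are saved under pics/ and viewed, about 8 in all and at most 12, crops included, and the job is handed in when it is done.

```bash
mkdir -p pics; cat > h.py <<'E'
import numpy as np, cv2
from scipy.spatial.transform import Rotation as R
from bench import get_state, eyes, job
def tool():
    s=get_state(); T=np.eye(4); T[:3,:3]=R.from_rotvec(s["tool_rot"]).as_matrix(); T[:3,3]=s["position"]; return T
def look(n,save=None):
    T=tool(); im,d=eyes.get_image(n); p=eyes.camera_params(n)
    P=np.array(p["pose"]) if "pose" in p else T@np.array(p["mount"])
    if save: cv2.imwrite("pics/"+save+".png",cv2.cvtColor(im,cv2.COLOR_RGB2BGR))
    return im,d,np.array(p["camera_matrix"]),P
def cloud(d,K,P):
    v,u=np.indices(d.shape); X=np.stack([(u-K[0,2])/K[0,0]*d,(v-K[1,2])/K[1,1]*d,d],-1)
    return X@P[:3,:3].T+P[:3,3]
E
python3 - <<'E'
from h import *
s=get_state(); print(s)
T=tool(); print(T.round(3))
for n in ["scene","side","wrist"]:
    im,d,K,P=look(n,n+"0"); print(n,K.round(1).tolist(),P.round(3).tolist(),(d>0).mean())
    np.savez("pics/"+n+"0.npz",im=im,d=d,K=K,P=P)
E
```

```text
{'time': 0.0, 'joint_positions': array([ 1.34712592,  0.32185867, -0.07011815,  1.45167674,  0.02257294,
        1.37084194, -0.05688618]), 'qd': array([ 4.50158368e-04, -1.11145908e-03, -7.75871166e-04,  3.19469414e-04,
       -6.57765938e-05, -1.82075599e-03,  8.64994561e-04]), 'joint_torque': array([-4.02518690e-04, -4.91289425e+01, -4.03987085e-01, -3.12529314e+01,
       -6.37701340e-02,  4.37008368e-02,  1.78666255e-04]), 'position': array([ 0.15294349, -0.63115931,  0.22143776]), 'tool_rot': array([-3.11744357e+00, -3.72485743e-01,  4.70929330e-04]), 'ft_force': array([0.01872934, 0.61522628, 0.21009656]), 'torque': array([-0.03455579, -0.04059351, -0.00320553]), 'grip_width': 1.0017839523958778}
[[ 0.972  0.236 -0.001  0.153]
 [ 0.236 -0.972  0.002 -0.631]
 [-0.    -0.002 -1.     0.221]
 [ 0.     0.     0.     1.   ]]
scene [[387.5, 0.0, 284.1], [0.0, 387.5, 215.0], [0.0, 0.0, 1.0]] [[0.725, 0.474, -0.5, 0.965], [0.689, -0.496, 0.529, -0.512], [0.003, -0.728, -0.686, 0.755], [0.0, 0.0, 0.0, 1.0]] 0.9959566326530612
side [[380.2, 0.0, 279.2], [0.0, 380.2, 206.1], [0.0, 0.0, 1.0]] [[-0.971, -0.147, 0.187, 0.267], [-0.238, 0.617, -0.75, 0.819], [-0.005, -0.773, -0.635, 0.758], [0.0, 0.0, 0.0, 1.0]] 0.9957397959183674
wrist [[302.5, 0.0, 273.2], [0.0, 302.5, 202.6], [0.0, 0.0, 1.0]] [[0.235, -0.929, -0.286, 0.232], [-0.972, -0.225, -0.068, -0.613], [-0.002, 0.294, -0.956, 0.384], [0.0, 0.0, 0.0, 1.0]] 0.9961139455782313
```

View pics/scene0.png

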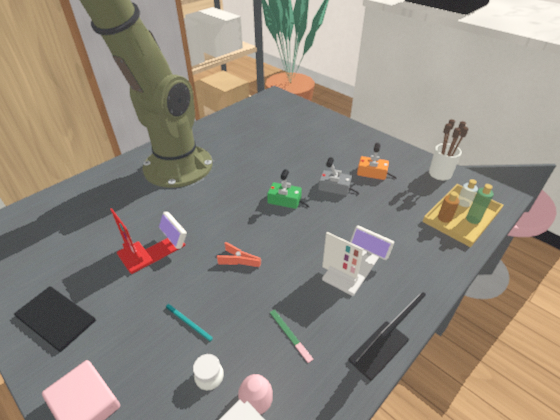

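View pics/side0.png

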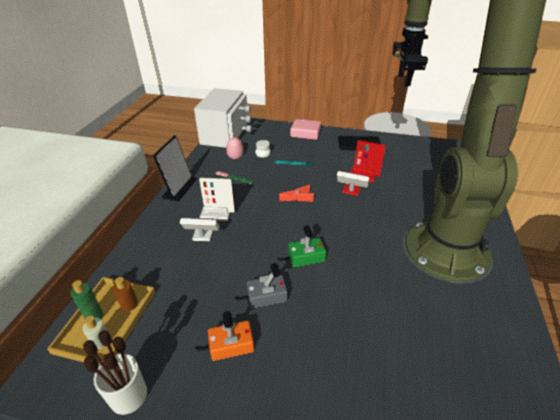

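The scene view shows the clip at about (238,258), the grey switch at (335,180) between the green and orange ones, the card at (342,258), the pencil at (188,322), the file at (290,335), the jar at (208,372) and the egg at (255,392). Next I localise each of these from the depth data.

```bash
python3 - <<'E'
from h import *
def L(n): z=np.load(f"pics/{n}0.npz"); return z["im"],z["d"],z["K"],z["P"]
def box(n,u0,v0,u1,v1,zmin,zmax,hs=None):
    im,d,K,P=L(n); X=cloud(d,K,P); hsv=cv2.cvtColor(im,cv2.COLOR_RGB2HSV).astype(int)
    m=np.zeros(d.shape,bool); m[v0:v1,u0:u1]=1; m&=(d>0)&(X[...,2]>zmin)&(X[...,2]<zmax)
    if hs: m&=hs(hsv)
    return X[m],m
def rep(name,p):
    if len(p)<5: print(name,len(p));return
    r=cv2.minAreaRect((p[:,:2]*1000).astype(np.float32)); print(name,len(p),"med",np.median(p,0).round(3),"rect c",np.round(r[0],1),"s",np.round(r[1],1),"a",round(r[2],1),"z",p[:,2].min().round(3),p[:,2].max().round(3))
red=lambda h:(h[...,1]>120)&((h[...,0]<14)|(h[...,0]>172))&(h[...,2]>80)
for n,b in [("scene",(210,238,268,272)),("side",(272,180,322,206))]:
    rep(n+" clip",box(n,*b,.005,.06,red)[0])
    rep(n+" cliptop",box(n,*b,.023,.035,red)[0])
for n,b in [("scene",(312,150,358,200)),("side",(236,258,294,312))]:
    p=box(n,*b,.012,.15)[0]; rep(n+" sw",p); rep(n+" swtop",p[(p[:,2]>.034)&(p[:,2]<.046)]); rep(n+" knob",p[p[:,2]>.075])
for n,b in [("scene",(312,225,368,295)),("side",(190,170,240,225))]:
    p=box(n,*b,.02,.16)[0]; rep(n+" card",p); rep(n+" cardtop",p[(p[:,2]>.06)&(p[:,2]<.125)])
    p=p[(p[:,2]>.06)]; 
rep("pencil",box("scene",160,300,216,345,.003,.02)[0]); rep("file",box("scene",262,305,318,365,.002,.02,lambda h:h[...,1]>70)[0])
rep("jar",box("scene",190,350,228,392,.005,.06)[0]); rep("egg",box("scene",238,372,274,414,.02,.09)[0])
a=L("scene")[0][140:305,170:400]; cv2.imwrite("pics/c1.png",cv2.cvtColor(cv2.resize(a,None,fx=3.4,fy=3.4,interpolation=2),cv2.COLOR_RGB2BGR))
E
```

```text
scene clip 426 med [ 0.45  -0.128  0.02 ] rect c [ 453.1 -127.6] s [102.7  49.2] a 26.8 z 0.005 0.032
scene cliptop 154 med [ 0.448 -0.127  0.026] rect c [ 454.1 -128.8] s [102.1  47.3] a 25.2 z 0.023 0.032
side clip 310 med [ 0.439 -0.121  0.019] rect c [ 449.1 -125.7] s [104.3  53.4] a 26.5 z 0.005 0.03
side cliptop 88 med [ 0.442 -0.122  0.025] rect c [ 450.  -127.1] s [102.5  49.2] a 25.4 z 0.023 0.03
scene sw 645 med [0.444 0.256 0.04 ] rect c [444.1 266.9] s [96.3 60.1] a 28.4 z 0.012 0.102
scene swtop 319 med [0.447 0.262 0.04 ] rect c [442.2 267.1] s [88.7 58.1] a 28.3 z 0.034 0.045
scene knob 63 med [0.427 0.255 0.096] rect c [423.6 256.6] s [19.4 32.2] a 23.5 z 0.075 0.102
side sw 1096 med [0.429 0.274 0.039] rect c [417.5 238.4] s [172.1  89.8] a 56.2 z 0.012 0.102
side swtop 612 med [0.437 0.273 0.039] rect c [436.9 267.8] s [90.2 57.2] a 25.7 z 0.034 0.046
side knob 110 med [0.417 0.263 0.096] rect c [418.8 258.5] s [19.2 31.7] a 31.7 z 0.076 0.102
scene card 1660 med [0.66  0.002 0.069] rect c [666.5  52.5] s [133.1  90.3] a 85.7 z 0.02 0.135
scene cardtop 858 med [0.658 0.002 0.089] rect c [654.  60.] s [ 90.1 125.8] a 8.3 z 0.06 0.125
side card 1127 med [0.659 0.005 0.072] rect c [694.9 -28.3] s [126.1 327.8] a 25.3 z 0.02 0.133
side cardtop 699 med [0.659 0.005 0.084] rect c [653.   62.7] s [ 91.6 130.9] a 5.8 z 0.06 0.125
pencil 368 med [ 0.5   -0.323  0.008] rect c [ 495.2 -324.9] s [132.4 106.8] a 44.0 z 0.003 0.013
file 194 med [ 0.663 -0.189  0.004] rect c [ 659.6 -187.9] s [11.3 94.5] a 77.8 z 0.002 0.008
jar 835 med [ 0.636 -0.37   0.045] rect c [ 630.  -367.4] s [52.3 51.9] a 20.0 z 0.005 0.049
egg 936 med [ 0.737 -0.339  0.061] rect c [ 728.  -336.1] s [61.4 50.9] a 23.5 z 0.02 0.074
```

View pics/c1.png

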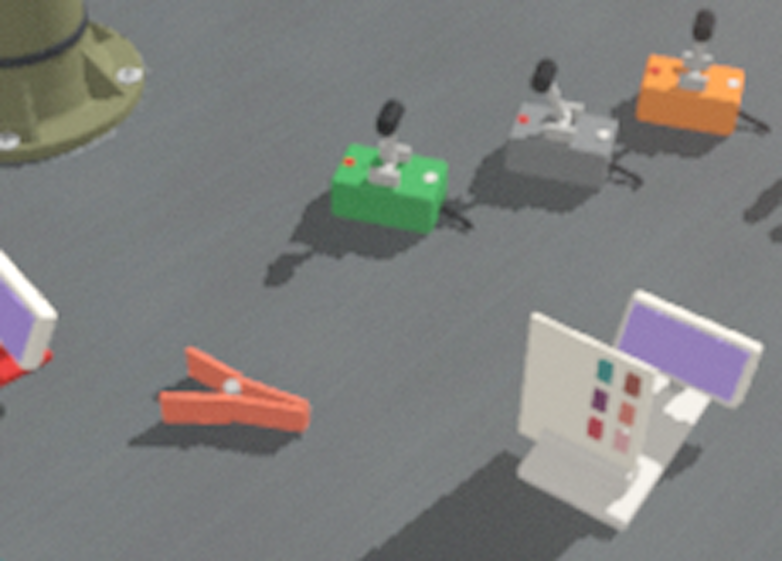

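```bash
cat >> h.py <<'E'
def goto(x,y,z,yaw):
    "remaining shift in tool axes (40mm units, after turning) and turn (5deg units)"
    T=tool(); cur=np.degrees(np.arctan2(T[1,0],T[0,0])); dy=(yaw-cur+180)%360-180
    turn=-dy/5
    a=np.radians(yaw); w=np.array([x,y,z])-T[:3,3]
    c=T[:3,:3].T@w
    t=np.array([w[0]*np.cos(a)+w[1]*np.sin(a), w[0]*np.sin(a)-w[1]*np.cos(a), -w[2]])
    print("t",round(get_state()["time"],2),"pos",T[:3,3].round(4),"yaw",cur.round(1),"turn",turn.round(2),"shift now-axes",(c/.04).round(2),"after-turn",(t/.04).round(2))
E
python3 - <<'E'
from h import *
for n in ["scene","side"]:
    z=np.load(f"pics/{n}0.npz"); im,d,K,P=[z[k] for k in("im","d","K","P")]; X=cloud(d,K,P); hsv=cv2.cvtColor(im,cv2.COLOR_RGB2HSV).astype(int)
    m=(d>0)&(X[...,2]>.082)&(X[...,2]<.14)&(abs(X[...,0]-.66)<.1)&(abs(X[...,1])<.08); p=X[m]
    c=p[:,:2].mean(0); 
    for _ in range(3):
        U=np.linalg.svd(p[:,:2]-c,full_matrices=0)[2]; r=(p[:,:2]-c)@U[1]; k=abs(r-np.median(r))<.006; p=p[k]; c=p[:,:2].mean(0)
    u=U[0]*np.sign(U[0][0]); s=(p[:,:2]-c)@u; lo,hi=np.percentile(s,[.5,99.5])
    print(n,"card",len(p),"yaw",np.degrees(np.arctan2(u[1],u[0])).round(2),"near",(c+lo*u).round(4),"far",(c+hi*u).round(4),"len",hi-lo,"ztop",np.percentile(p[:,2],99).round(4))
    # desk plane z check
    q=X[(d>0)&(abs(X[...,2])<.01)&(abs(X[...,0]-.55)<.1)&(abs(X[...,1])<.05)]; print("desk z",np.median(q[:,2]))
    # clip pin: bright grey pixel among clip
    m=(abs(X[...,0]-.447)<.03)&(abs(X[...,1]+.13)<.03)&(X[...,2]>.02)&(hsv[...,1]<90)&(hsv[...,2]>130); print("pin",m.sum(),np.median(X[m],0).round(4) if m.sum() else "")
    # clip axis by arms: color coded points
    m=(hsv[...,1]>120)&((hsv[...,0]<14)|(hsv[...,0]>172))&(X[...,2]>.021)&(abs(X[...,0]-.45)<.07)&(abs(X[...,1]+.13)<.07); p=X[m][:,:2]*1000
    h=cv2.convexHull(p.astype(np.float32))[:,0]; ap=cv2.approxPolyDP(h[:,None],6,True)[:,0]; print("clip hull",ap.round(0).tolist())
    m=(abs(X[...,0]-.42)<.045)&(abs(X[...,1]-.26)<.04)&(X[...,2]>.08); p=X[m]; print("knob",p.mean(0).round(4))
E
```

```text
scene card 637 yaw 8.81 near [ 0.6185 -0.0055] far [0.7068 0.0082] len 0.08940858704944911 ztop 0.1333
desk z 0.000420514643574621
pin 25 [ 0.4483 -0.1292  0.0279]
clip hull [[501.0, -109.0], [396.0, -129.0], [418.0, -171.0]]
knob [0.425  0.2536 0.0956]
side card 444 yaw 9.84 near [ 0.6145 -0.0045] far [0.703  0.0109] len 0.08989025747986655 ztop 0.1314
desk z -0.0010710145519308711
pin 6 [ 0.4452 -0.1275  0.0274]
clip hull [[494.0, -99.0], [393.0, -125.0], [414.0, -173.0], [496.0, -108.0]]
knob [0.417  0.2614 0.0949]
```

```bash
python3 -m jog '[[[0,0.92,-0.63,0,0],[0,0.92,-0.63,0,0],[0,0.92,-0.63,0,0],[0,0.92,-0.63,0,0],[0,0.92,-0.63,0,0],[0,0.92,-0.63,0,0],[0,0.92,-0.63,0,0],[0,0.92,-0.63,0,0],[0,0.92,-0.63,0,0],[0,0.92,-0.63,0,0]]]' 20; python3 -c "
from h import *
goto(.47,0.0,.22,27); goto(.382,.238,.15,27)"
```

```text
time: 1.4
position: [0.452, -0.2989, 0.2224]
tool_rot: [3.119, 0.373, -0.0]
ft_force: [0.5, -0.1, -0.3]
grip_width: 0.025
t 1.4 pos [ 0.452  -0.2989  0.2224] yaw 13.6 turn -2.68 shift now-axes [ 2.2  -7.16  0.06] after-turn [ 3.79 -6.45  0.06]
t 1.4 pos [ 0.452  -0.2989  0.2224] yaw 13.6 turn -2.68 shift now-axes [  1.46 -13.46   1.81] after-turn [  4.53 -12.75   1.81]
```

```bash
python3 -m jog '[[[0,0.28,-0.9,0,0],[0,0.28,-0.9,0,0],[0,0.28,-0.9,0,0],[0,0.28,-0.9,0,0],[0,0.28,-0.9,0,0],[0,0.28,-0.9,0,0],[0,0.28,-0.9,0,0],[0,0.28,-0.9,0,0],[0,0,0,0,-1],[0,0,0,0,-0.9]]]'; python3 -m jog '[[[0,0,0,0,-0.78],[0,0.1,-0.9,0,0],[0,0.1,-0.9,0,0],[0,0.1,-0.9,0,0],[0,0.1,-0.9,0.2,0],[0,0.1,-0.9,0.4,0],[0,0.1,-0.9,0.6,0],[0,0.1,-0.9,0.6,0]]]'; python3 -c "
from h import *
goto(.382,.238,.08,27); print(get_state()['joint_positions'].round(2))"
```

```text
time: 2.65
position: [0.4703, 0.0015, 0.2224]
tool_rot: [3.076, 0.636, -0.001]
ft_force: [0.0, -0.3, 0.3]
grip_width: 0.006
time: 3.65
position: [0.3806, 0.2389, 0.1499]
tool_rot: [3.054, 0.733, 0.002]
ft_force: [-0.7, 0.3, -0.2]
grip_width: 0.007
t 3.65 pos [0.3806 0.2389 0.1499] yaw 27.0 turn 0.0 shift now-axes [0.02 0.03 1.75] after-turn [0.02 0.04 1.75]
[ 0.41 -0.04 -1.    1.99 -0.04  1.17 -1.67]
```

```bash
python3 -m jog '[[[0,0,0,0.6,0],[0,0,0,0.6,0],[0,0,0,0.55,0],[0,0.4,0,0,0],[0,0.3,0,0,0],[0,0.3,0,0,0],[0,0.3,0,0,0],[0,0.3,0,0,0],[0,0,0,0,0]]]'; python3 - <<'E'
from h import *
goto(.44,.267,.08,27)
for n in ["scene","side"]:
    im,d,K,P=look(n,n+"1")
    a=im[140:210,300:370] if n=="scene" else im[250:320,230:300]
    cv2.imwrite(f"pics/k{n}.png",cv2.cvtColor(cv2.resize(a,None,fx=5,fy=5),cv2.COLOR_RGB2BGR))
a,b=cv2.imread("pics/kscene.png"),cv2.imread("pics/kside.png"); cv2.imwrite("pics/k1.png",np.hstack([a,b]))
E
```

```text
time: 4.78
position: [0.4387, 0.2678, 0.0806]
tool_rot: [-3.054, -0.734, -0.0]
ft_force: [-0.8, 0.2, -0.7]
grip_width: 0.002
t 4.78 pos [0.4387 0.2678 0.0806] yaw 27.0 turn 0.01 shift now-axes [0.02 0.03 0.01] after-turn [0.02 0.03 0.01]
```

View pics/k1.png

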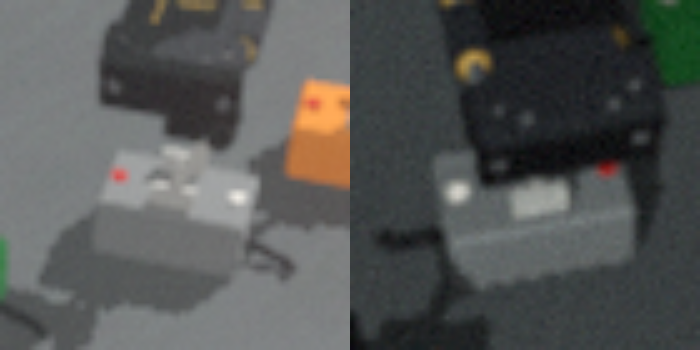

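The gripper hides the knob in both views, so I'll retreat and measure where it ended up.

```bash
python3 -m jog '[[[0,-0.3,0,0,0],[0,0,0,-0.8,0],[0,0,0,-0.9,0],[0,0.1,0.9,-0.9,0],[0,0.1,0.9,-0.9,0],[0,0.3,0.9,0,0],[0,0.3,0.9,0,0],[0,0.3,0.9,0,0]]]'; python3 - <<'E'
from h import *
goto(.47,0,.22,26);goto(.4128,-.1451,.15,26)
for n in ["scene","side"]:
    im,d,K,P=look(n,n+"2"); X=cloud(d,K,P); m=(abs(X[...,0]-.44)<.06)&(abs(X[...,1]-.265)<.06)&(X[...,2]>.075)&(X[...,2]<.12)&(d>0); p=X[m]; print(n,m.sum(),np.median(p,0).round(3))
E
```

```text
time: 5.88
position: [0.548, 0.1202, 0.2207]
tool_rot: [3.053, 0.734, -0.0]
ft_force: [-0.7, 1.2, 0.5]
grip_width: 0.011
t 5.88 pos [0.548  0.1202 0.2207] yaw 27.0 turn 0.21 shift now-axes [-3.1   1.79  0.02] after-turn [-3.07  1.85  0.02]
t 5.88 pos [0.548  0.1202 0.2207] yaw 27.0 turn 0.21 shift now-axes [-6.02  4.37  1.78] after-turn [-5.95  4.48  1.77]
scene 40 [0.466 0.269 0.092]
side 109 [0.455 0.282 0.096]
```

The knob is now at about (0.460, 0.276), 22 mm to the white-dot side of the box centre, so the toggle is off. On to the clip.

```bash
python3 -m jog '[[[1,-0.7,0.5,0,0.2],[1,-0.75,0.55,0,0],[1,-0.75,0.55,0,0],[1,-0.75,0.55,0,0],[1,-0.75,0.55,0.4,0],[1,-0.75,0.55,0.4,0],[1,-0.75,0.6,0.4,0],[1,-0.75,0.63,0.58,0],[1,0,0,0,0]]]'; python3 - <<'E'
from h import *
goto(.4128,-.1451,.15,26)
im,d,K,P=look("wrist","wrist2"); X=cloud(d,K,P); hsv=cv2.cvtColor(im,cv2.COLOR_RGB2HSV).astype(int)
m=(hsv[...,1]>120)&((hsv[...,0]<14)|(hsv[...,0]>172))&(X[...,2]>.021)&(abs(X[...,0]-.45)<.07)&(abs(X[...,1]+.13)<.07); p=X[m]
h=cv2.convexHull((p[:,:2]*1000).astype(np.float32)); print(cv2.approxPolyDP(h,5,True)[:,0].round(0).tolist(),np.median(p[:,2]))
m=(abs(X[...,0]-.447)<.03)&(abs(X[...,1]+.13)<.03)&(X[...,2]>.02)&(hsv[...,1]<90)&(hsv[...,2]>120); print("pin",m.sum(),np.median(X[m],0).round(4) if m.sum() else "")
E
```

```text
time: 7.1
position: [0.41, -0.1457, 0.1474]
tool_rot: [-3.061, -0.699, 0.006]
ft_force: [0.4, 1.1, 0.4]
grip_width: 0.937
t 7.1 pos [ 0.41   -0.1457  0.1474] yaw 25.7 turn -0.05 shift now-axes [ 0.07  0.02 -0.07] after-turn [ 0.07  0.02 -0.07]
[[501.0, -109.0], [493.0, -102.0], [395.0, -128.0], [418.0, -174.0]] 0.027059436379661933
pin 5544 [ 0.4374 -0.1303  0.2348]
```

View pics/wrist2.png

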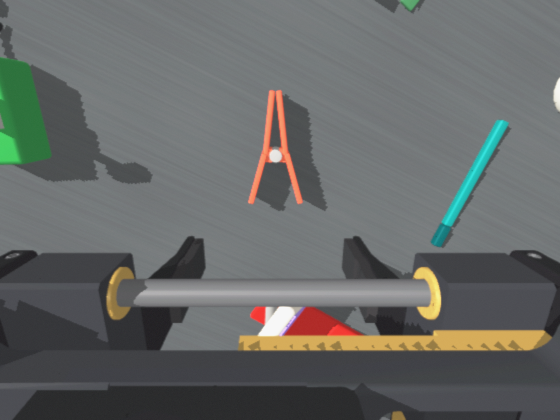

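The clip sits centred and aligned in the wrist view, with its pin at (275,156). The red look-alike is under the gripper, so I need its clearance before descending.

```bash
python3 - <<'E'
from h import *
T=tool(); print(get_state()['joint_positions'].round(2))
z=np.load("pics/wrist0.npz"); 
zz=[np.load(f"pics/{n}0.npz") for n in("scene","side")]
for z in zz:
    X=cloud(z["d"],z["K"],z["P"]); m=(z["d"]>0)&(X[...,2]>.06)&(X[...,2]<.2)&(X[...,0]>.1)&(X[...,0]<.45)&(X[...,1]<-.05)&(X[...,1]>-.45)
    p=X[m]; a=np.radians(26.5); g=np.array([.4125,-.1466]); q=p[:,:2]-g
    f=q@[np.cos(a),np.sin(a)]; l=q@[-np.sin(a),np.cos(a)]
    print(m.sum(),"x",np.percentile(p[:,0],[0,100]).round(3),"y",np.percentile(p[:,1],[0,100]).round(3),"zmax",p[:,2].max().round(3),"fwd",f.min().round(3),f.max().round(3),"left",l.min().round(3),l.max().round(3))
    k=(f>-.07)&(abs(l)<.12); print("near",k.sum(),p[k][:3].round(3))
im,d,K,P=look("wrist"); o=P[:3,3]; r=P[:3,:3]@np.linalg.inv(K)@[275,156,1]; print("pin ray",(o+r*(.028-o[2])/r[2]).round(4))
E
```

```text
[ 0.95 -0.07 -0.64  2.03 -0.05  1.17 -0.79]
520 x [0.194 0.335] y [-0.312 -0.18 ] zmax 0.134 fwd -0.264 -0.092 left -0.09 0.045
near 0 []
703 x [0.193 0.33 ] y [-0.313 -0.182] zmax 0.132 fwd -0.267 -0.094 left -0.091 0.049
near 0 []
pin ray [ 0.4485 -0.1288  0.028 ]
```

```bash
python3 -m jog '[[[1,0.09,0,0.7,-0.1],[1,0,0,0.7,0],[1,0,0,0.7,0],[1,0,0,0.7,0],[1,0,0,0.5,0],[1,0,0,0.2,0],[1,0,0,0,0]]]'; python3 -c "
from h import *
goto(.4135,-.146,.005,26.3)"
```

```text
time: 8.07
position: [0.4174, -0.142, 0.0097]
tool_rot: [-3.057, -0.723, -0.001]
ft_force: [0.6, 0.5, 0.6]
grip_width: 0.999
t 8.07 pos [ 0.4174 -0.142   0.0097] yaw 26.6 turn 0.06 shift now-axes [-0.13  0.05  0.12] after-turn [-0.13  0.05  0.12]
```

```bash
python3 -m jog '[[[1,-0.13,0.05,0.12,0],[1,0,0,0,0],[0,0,0,0,0],[0,0,0,0,0],[0,0,0,0,0],[0,0,0,0,0],[0,0,0,0,0],[0,0,0,0,0]]]' 25; python3 - <<'E'
from h import *
goto(.4135,-.146,.005,26.3)
look("wrist","wrist3")
E
```

```text
time: 9.07
position: [0.413, -0.147, 0.0045]
tool_rot: [3.058, 0.721, -0.0]
ft_force: [0.6, -0.4, -0.2]
grip_width: 0.4
t 9.07 pos [ 0.413  -0.147   0.0045] yaw 26.5 turn 0.04 shift now-axes [ 0.02 -0.02 -0.01] after-turn [ 0.02 -0.02 -0.01]
```

View pics/wrist3.png

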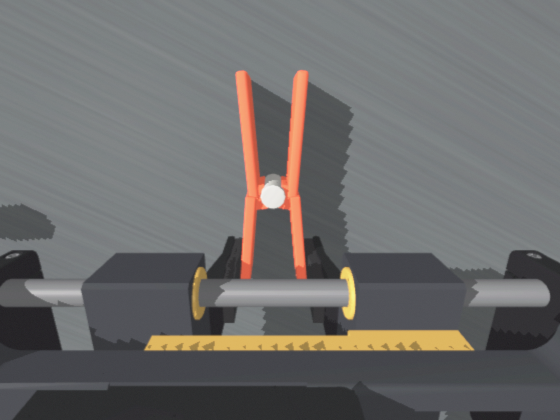

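The clip is in the fingers and opening, with the gripper at 0.40. At the stop it should read about 0.30, so I'll let it finish.

```bash
python3 -m jog '[[[0,0,0,0,0],[0,0,0,0,0],[0,0,0,0,0],[0,0,0,0,0]]]' 25; python3 -m jog '[[[0,0,0,-0.2,0],[0,0,0,-0.5,0],[0,0,0,-0.6,0],[0,0,0,-0.6,0],[0,0,0,0,0]]]'; python3 - <<'E'
from h import *
im,d,K,P=look("wrist","wrist4"); goto(.5,-.1,.084,9.3)
E
```

```text
time: 9.62
position: [0.413, -0.147, 0.0046]
tool_rot: [3.058, 0.721, -0.0]
ft_force: [-1.7, -0.4, 2.2]
grip_width: 0.285
time: 10.25
position: [0.4148, -0.1475, 0.0824]
tool_rot: [3.055, 0.72, 0.005]
ft_force: [-0.0, 0.7, -0.2]
grip_width: 0.287
t 10.3 pos [ 0.4137 -0.1472  0.0812] yaw 26.5 turn 3.44 shift now-axes [ 2.46 -0.09 -0.07] after-turn [ 2.32 -0.82 -0.07]
```

View pics/wrist4.png

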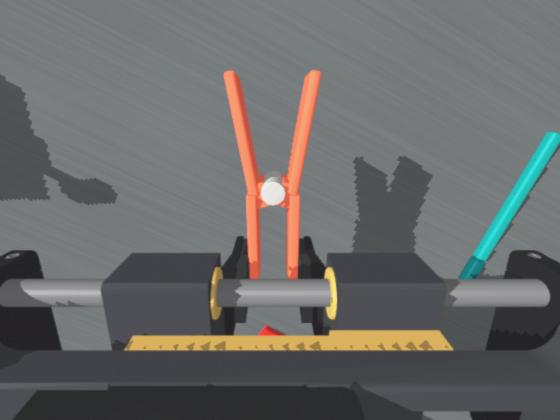

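The clip is lifted and fully open: the jaw tips are at (230,73) and (316,73), the pin at (272,190). Now I measure its pose in the tool frame and re-measure the card edge with the wrist camera from a standoff.

```bash
python3 - <<'E'
from h import *
p=eyes.camera_params("wrist"); K=np.array(p["camera_matrix"]); M=np.array(p["mount"])
for n,uv in dict(pin=(272,190),tipL=(230,75),tipR=(316,75)).items():
    r=M[:3,:3]@np.linalg.inv(K)@[*uv,1]; o=M[:3,3]; print(n,(o+r*(-.0235-o[2])/r[2]).round(4))
u=np.array([.987,.1616]); e=np.array([.6165,-.005])
g=e-u*(.038+.03+.09); goto(*g,.088,9.3)
g=e-u*(.038+.03); goto(*g,.088,9.3)
E
```

```text
pin [ 0.0448  0.0001 -0.0235]
tipL [ 0.0955 -0.0178 -0.0235]
tipR [ 0.0955  0.0189 -0.0235]
t 10.3 pos [ 0.4137 -0.1472  0.0812] yaw 26.5 turn 3.44 shift now-axes [ 2.35 -2.09 -0.17] after-turn [ 1.63 -2.69 -0.17]
t 10.3 pos [ 0.4137 -0.1472  0.0812] yaw 26.5 turn 3.44 shift now-axes [ 4.5  -1.42 -0.17] after-turn [ 3.88 -2.69 -0.17]
```

```bash
python3 -m jog '[[[0,0,0,-0.1,0.8],[0,0,0,-0.07,0.9],[0,0,0,0,0.9],[0,0,0,0,0.84],[0,0.35,-0.5,0,0],[0,0.4,-0.6,0,0],[0,0.4,-0.6,0,0],[0,0.4,-0.6,0,0],[0,0.3,-0.39,0,0],[0,0,0,0,0]]]'; python3 - <<'E'
from h import *
im,d,K,P=look("wrist","wrist5"); T=tool(); X=cloud(d,K,P)
goto(.4694,-.0291,.088,9.3)
m=(d>0)&(X[...,2]>.09)&(X[...,2]<.127)&(X[...,0]>.59)&(X[...,0]<.73)&(abs(X[...,1])<.06); p=X[m]
print(m.sum())
if m.sum()>20:
    x=p[:,0]; 
    for a in np.arange(.605,.72,.02):
        k=(x>a)&(x<a+.02); print(round(a,3),k.sum(),p[k,1].min().round(4) if k.any() else "",p[k,1].max().round(4) if k.any() else "")
    print("xmin",np.percentile(x,[0,2,10]).round(4), "tool frame edge", (T[:3,:3].T@(p[x<np.percentile(x,5)].mean(0)-T[:3,3])).round(4))
look("scene","scene5"); look("side","side5")
E
```

```text
time: 11.55
position: [0.4683, -0.0271, 0.0863]
tool_rot: [-3.129, -0.26, 0.002]
ft_force: [-0.0, 0.1, -0.9]
grip_width: 0.285
t 11.6 pos [ 0.4679 -0.0284  0.0863] yaw 9.4 turn 0.02 shift now-axes [ 0.03  0.02 -0.04] after-turn [ 0.03  0.02 -0.04]
0
```

View pics/wrist5.png

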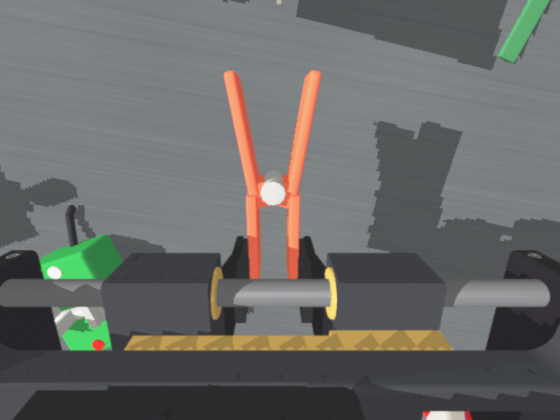

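The clip's midline is near column 272, and a white speck at the top, (278,2), is probably the card coming into view. I'll advance 30 mm along the card, which keeps the tips about 20 mm short of it, and measure again.

```bash
python3 -m jog '[[[0,0.3,0,-0.05,0],[0,0.3,0,0,0],[0,0.2,0,0,0],[0,0,0,0,0],[0,0,0,0,0]]]'; python3 - <<'E'
from h import *
im,d,K,P=look("wrist","wrist6"); T=tool(); X=cloud(d,K,P)
goto(.4694,-.0291,.088,9.3)
m=(d>0)&(X[...,2]>.06)&(X[...,2]<.14)&(X[...,0]>.595)&(X[...,0]<.73)&(abs(X[...,1])<.06)
q=(X[m]-T[:3,3])@T[:3,:3]; print(len(q))
for a in np.arange(.1,.16,.006):
    k=(q[:,0]>a)&(q[:,0]<a+.006)
    if k.sum()>2: print("fwd",a.round(3),k.sum(),"y",q[k,1].min().round(4),q[k,1].max().round(4),"z",(T[2,3]-q[k,2].max()).round(3),(T[2,3]-q[k,2].min()).round(3))
ims=[]
for n,(u,v) in dict(scene=(300,245),side=(235,205)).items():
    i,dd,KK,PP=look(n,n+"6"); a=i[v-60:v+60,u-65:u+65]; ims.append(cv2.resize(a,None,fx=3,fy=3,interpolation=2))
w=np.hstack(ims); w=np.vstack([w,np.zeros((230,w.shape[1],3),np.uint8)]); c=cv2.resize(im[0:230,130:420],None,fx=1,fy=1); w[360:590,:290]=c
cv2.imwrite("pics/m6.png",cv2.cvtColor(w,cv2.COLOR_RGB2BGR))
E
```

```text
time: 12.32
position: [0.5, -0.0235, 0.0891]
tool_rot: [-3.131, -0.256, 0.001]
ft_force: [-0.8, -0.4, -0.6]
grip_width: 0.288
t 12.38 pos [ 0.4999 -0.0236  0.0892] yaw 9.3 turn 0.01 shift now-axes [-0.78  0.01  0.03] after-turn [-0.78  0.01  0.03]
440
fwd 0.118 284 y 0.0004 0.0034 z 0.06 0.13
```

View pics/m6.png

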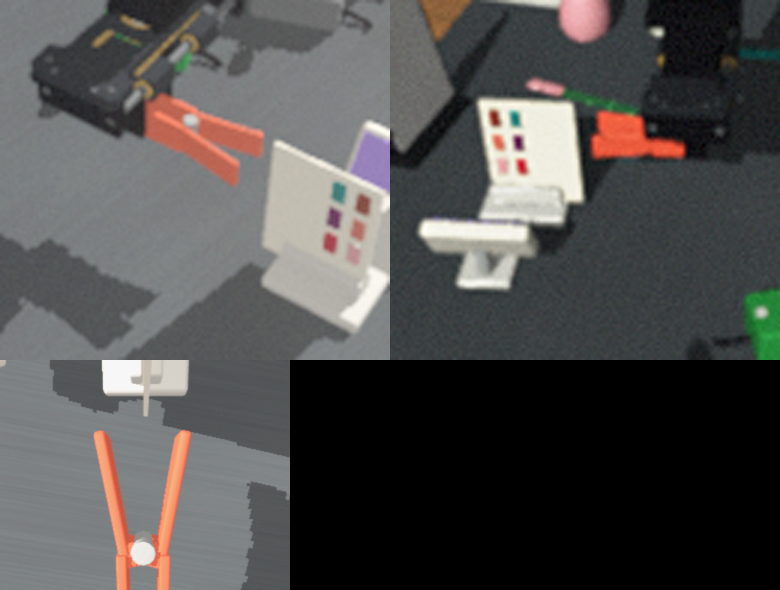

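The card edge is straight ahead: 119 mm forward of the tool axis and 1.5 mm to tool +y of the clip's midline. I'll advance 40 mm gently.

```bash
python3 -m jog '[[[0,0.05,0.04,0,0],[0,0.12,0,0,0],[0,0.16,0,0,0],[0,0.17,0,0,0],[0,0.17,0,0,0],[0,0.15,0,0,0],[0,0.1,0,0,0],[0,0.06,0,0,0],[0,0.02,0,0,0],[0,0,0,0,0]]]'; python3 - <<'E'
from h import *
im,d,K,P=look("wrist","wrist7"); T=tool(); X=cloud(d,K,P)
goto(.5394,-.0187,.088,9.3)
m=(d>0)&(X[...,2]>.06)&(X[...,2]<.14)&(X[...,0]>.595)&(X[...,0]<.73)&(abs(X[...,1])<.06)
hsv=cv2.cvtColor(im,cv2.COLOR_RGB2HSV); m&=hsv[...,1]<90
q=(X[m]-T[:3,3])@T[:3,:3]; q=q[abs(q[:,1])<.015]; print(len(q),np.percentile(q[:,0],[1,50]).round(4),np.percentile(q[:60 if len(q)<60 else None,1],[2,50,98]).round(4))
ims=[]
for n,(u,v) in dict(scene=(310,245),side=(235,205)).items():
    i,dd,KK,PP=look(n,n+"7"); a=i[v-60:v+60,u-65:u+65]; ims.append(cv2.resize(a,None,fx=3,fy=3,interpolation=2))
w=np.hstack(ims); w=np.vstack([w,np.zeros((230,w.shape[1],3),np.uint8)]); w[360:590,:580]=cv2.resize(im[60:175,200:490][:, :145*2],None,fx=2,fy=2)
cv2.imwrite("pics/m7.png",cv2.cvtColor(w,cv2.COLOR_RGB2BGR))
# knob check
for n in ["scene","side"]:
    i,dd,KK,PP=look(n); Y=cloud(dd,KK,PP); k=(abs(Y[...,0]-.44)<.06)&(abs(Y[...,1]-.265)<.06)&(Y[...,2]>.075)&(Y[...,2]<.12)&(dd>0); print(n,k.sum(),np.median(Y[k],0).round(3))
E
```

```text
time: 13.72
position: [0.5399, -0.0187, 0.0893]
tool_rot: [3.131, 0.255, -0.0]
ft_force: [0.1, 0.1, -0.8]
grip_width: 0.285
t 13.78 pos [ 0.5399 -0.0187  0.0893] yaw 9.3 turn 0.0 shift now-axes [-0.01 -0.    0.03] after-turn [-0.01 -0.    0.03]
1084 [0.0786 0.1007] [-0.0029  0.0001  0.0023]
scene 64 [0.463 0.27  0.096]
side 107 [0.455 0.282 0.097]
```

View pics/m7.png

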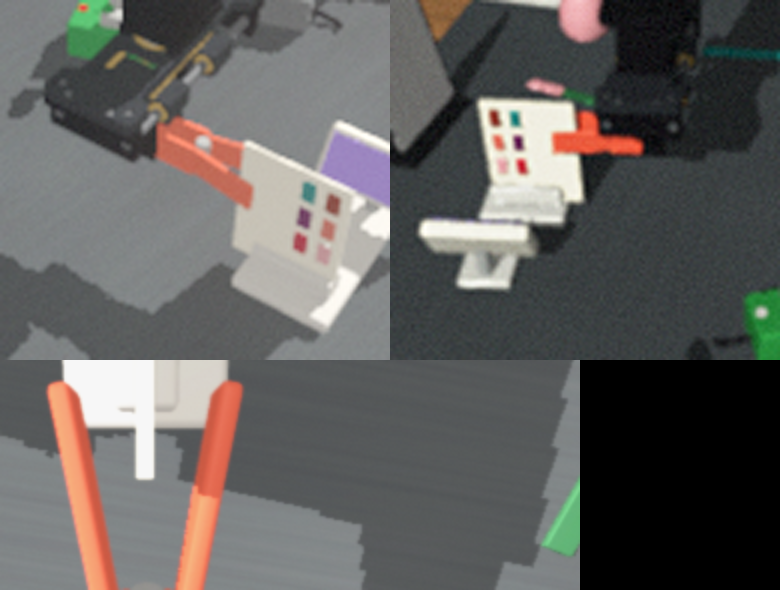

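The card edge sits centred between the open jaws (edge at about (145,478) in the lower crop), clear on both sides and roughly 35 mm ahead of the pin. The toggle is still off and the arm is still.

```bash
python3 -c "
from bench import job,get_state
print(job.close_job(), get_state()['grip_width'])"
```

```text
the job is handed in; nothing more can be done
the job is handed in; nothing more can be done
```

I flipped the grey lamp switch to off, then picked up the coral clip by its handles and squeezed it fully open at a 25 N grip setting. The clip is held level around the middle of the card's near edge, and I handed the job in there at about 14 s; the hand-in gives no verdict.

**Last checks before hand-in:**
- **Toggle:** the knob sits about 22 mm to the white-dot side of the box centre, so it is off.
- **Clip open:** the gripper reading held at 0.285 (about 25 mm), which matches the handles at their stop.
- **Card position:** the edge is about 37 mm ahead of the pin and within about 1 mm of the clip's mid-plane. The clip's middle is about 13 mm above the edge's middle, and its yaw is within about 1° of the card's.
- **Contact:** in all three views the card is clear of both jaws. The wrist force shows nothing beyond about 1 N of noise.

**Disagreement:** estimates of the pin's distance from the tool axis ran from 38 to 45 mm. That puts the edge 34 to 41 mm ahead of the pin, still within the 10 to 48 mm limit.

**Not measured:** I did not re-measure the pencil, nail file, blender case or jar. The arm's planned path kept well above them, and I saw no sign of contact.

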